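# Key and seat the grating disc on the vegetable cutter

## Robot

A 6-joint arm with a two-finger parallel gripper is mounted at the origin on the work surface. World frame = base frame: x ahead of the robot, y to its left, z up, the work surface at z = 0. Lengths are in mm, angles in rad, forces in N, time in s.
With the tool pointing down it reaches from about 350 to 975 mm from the base axis. Payload 7.1 kg.
Tool frame: the origin (TCP) lies at the very end of the fingers, on their centre line; the grasp point (between the pads) lies 19 mm behind it; z points along the fingers, x is the direction in which the jaws open and shut, and the axes are right-handed (so a half turn about z gives the same grasp; the last joint's range is limited). The gripper opens to 88 mm and grips with 3 to 60 N. Pads are 20 mm wide; open, the fingers measure 115 mm over their backs; the gripper's body (75 mm by 178 mm) begins 61 mm behind the grasp point.
Start: joints at [1.249, 0.423, 1.63, -0, 1.089, -0.019], TCP at [186.339, 596.559, 222.675] pointing down, gripper open.
Joint ranges: [-3, 3], [-0.9, 2.11], [0.09, 2.58], [-1.31, 4.45], [0.11, 2.69], [-2.54, 2.54]. Speed limits (rad/s): [2.39, 2.39, 3.01, 3.14, 3.14, 3.14].

## Interface

Orientations are given as a rotation vector (axis times angle).
In Python, from workcell import * gives the robot as it stands.
- The arm moves only by the tool arm_command, never from a script. Its argument "increments" is a list of rows, each a list of 2 entries, a list of its own where there are three numbers: the shift along the tool's x, y, z in cm, then the turn about the tool's z in degrees. In form: [[[dx, dy, dz], turn], ...]. A call has 1 to 20 rows; each row shifts and turns the pose as measured when the row begins, along the tool's axes as they then stand; what a row does not reach is not made up. A row lasts 1/10 s, in which the tool goes at most 50 mm and 8.59 degrees, less where a joint would pass 70% of its speed; a pose out of reach is approached as far as the arm can. A call is refused whole if a number of a shift passes 5 or a number of a turn 8.59, either way. A call with a gripper value outside its range is refused whole. "gripper" is the opening, from 0 (shut) to 1 (fully open), set as the call begins (left out, the last holds). The fingers move at their own pace and stop on an object; the grip force is fixed at half the most. Time passes only in rows, so rows that do not move let the fingers close. It gives the time, the measured TCP pose, the force and the opening at its end, in the units of the state.
- get_obs(): the state, without advancing time (a new reading comes with each control period).
- get_image(name): name is "scene" or "top"; returns the picture (400x640x3 uint8, red, green, blue); there is no depth.
- camera_params(name): a dict with "K" (3x3 intrinsics, pixels), "rvec" (rotation vector, rad) and "tvec" (3), from world to camera coordinates, as OpenCV has them. Camera axes: x right, y down, z forward; pixel columns grow to the right and rows downward; lengths in mm; the calibration is good to about 2 mm. A picture is of the moment at which its call begins. camera_params takes no time and is no camera call.
- close_job(): hands the job in, once; it reports no verdict.
The state is a dict: "t": time; "qpos": joint angles; "qvel": joint speeds; "joint_torque": joint torques, N m; "ee_pos": TCP position; "orientation": TCP orientation; "ft_force": force on the tool from outside, world axes, zero at the start; "moment": the same for the moment, N m; "width": finger opening in mm.
Only numpy, scipy, OpenCV 4.12 (cv2) and the standard library are available. Lean on these libraries where they do the work, as an engineer would, in place of code of your own. Each camera call takes 0.05 s, during which the arm holds its last target.

## Task

The grating disc is lying loose on the vegetable cutter's shaft with its notch not yet over the drive pin. With a fingertip against one of its black wings, turn the disc until the notch meets the pin and it drops onto it, then press down on the top of the hub until the disc is fully home, and take the hand away. Use only the fingers, do not grip, lift or force the disc, and leave everything else standing where it is.

Things in the scene. Friction and masses are not known exactly. Their poses are not given: they have to be found in the camera images.
- grating_disc: round steel grating disc, 188 mm across, 0.26 to 0.40 kg, loose on the cutter's shaft. Origin on its axis at the underside of its black hub; z up; x along its two wings. Plate's upper face 25.5 mm above the origin, with 1 mm teeth. Hub underside has one notch straight across along x, 10.4 mm wide, 14 mm deep. Turns easily both ways (1 to 2 N on a wing), stops when the push stops
- hub_top (a point): centre of the disc's hub top, 48 mm above the disc's origin: black plastic hub 52 mm across with a 17 mm bore right through, in which the shaft stands with 0.6 mm play each side. With the disc seated it is 48 mm above the drive_shaft origin, 3 mm above the shaft's end; press here
- wing_a (a point): middle of the top of the wing along the disc's +x, 42 mm from the axis. The wing is a black upright bar, 12 mm thick, from the hub (26 mm from the axis) out to 54 mm, standing 23 mm above the plate, its top level with the hub's top. A fingertip pushes on its flat side
- wing_b (a point): the same on the opposite wing, along the disc's -x
- drive_shaft: the cutter's upright steel shaft, 16 mm thick, held still by the motor brake. Origin on the axis at the shoulder that the hub must sit on; z up; x along its cross pin. A black rubber seal ring, 50 mm across, round the pin has its top 9 mm above the origin; a push of about 10 N on the hub slides it down those 9 mm, and it stays down
- cross_pin (a point): top of the brass cross pin, on the axis 12 mm above the shaft's origin: a bar 8 x 8 mm, 34 mm long, through the shaft along its x. The hub rides on it until the notch lies over it (either way round, play 0.07 rad each way); then the disc drops 3 mm by itself onto the seal, can turn no further, and is ready to be pressed down the last 9 mm
- shaft_end (a point): centre of the shaft's upper end, 45 mm above the shaft's origin, seen from above down the hub's bore; a thin red line across it runs along the cross pin, so the disc is keyed when its wings lie along the red line
- cutter: vegetable cutter with its head off, fixed on the table: grey metal housing 300 x 250 mm, 115 mm high, with an open round steel chamber on it, 206 mm across inside, 216 outside, rim 215 mm above the table, round the disc. Origin on the shaft's axis at table height; control panel towards -x, discharge chute towards -y. The shaft's origin is 165 mm above the table
- pan: white ceramic serving dish, 265 x 162 x 65 mm, empty, standing under the cutter's chute; origin at the centre of its underside; leave it
- pusher: grey plastic food pusher standing upright beside the cutter, 60 mm wide, 168 mm high; origin at the centre of its foot; leave it
- brush: cleaning brush with a blue handle lying beside the cutter; leave it
- pitcher: white ceramic sauce pitcher, 90 mm wide, 135 mm high; origin at the centre of its underside; leave it
- carton: white and blue drink carton, 70 x 70 x 200 mm, upright; origin at the centre of its underside; leave it
- spatula: spatula lying on the table; leave it
- bowl: steel bowl, 150 mm wide, 75 mm high; origin at the centre of its underside; leave it
Things that resemble listed ones, but are neither listed nor needed, are in the scene too. What is shaped like the grating_disc but red is not meant.

How it is judged (in metres and radians):
At the end, for the whole second after the job is handed in: The disc sits on the shaft's shoulder (hub underside within 2 mm of it, centred within 3 mm, level within 0.03 rad) with its notch over the cross pin (wings within 0.12 rad of the pin's line), at rest (z of grating_disc in the frame of drive_shaft below 0.002 m and horizontal distance between grating_disc and drive_shaft below 0.003 m and angle between the x axis of grating_disc and the x axis of drive_shaft, either way round below 0.12 rad and angle between grating_disc's own z axis and vertical below 0.03 rad and linear speed of grating_disc below 0.01 m/s); the robot touches nothing.
It fails at once if the disc was lifted more than 10 mm above where it lay (z of grating_disc in the frame of drive_shaft above 0.022 m).
It fails at once if the disc was touched with more than the fingers (contact force between the arm and grating_disc above 2 N).
It fails at once if the disc was gripped, or pushed with more than 45 N (contact force between the fingers and grating_disc above 45 N).
It fails at once if one of the other loose things was moved more than 20 mm (distance of any of pan, pusher, brush, pitcher, carton, spatula, bowl from where it was at the start of the episode above 0.02 m).
It also fails if it takes over 43 s, if anything falls off the work surface, if the arm or the gripper's body presses on something with over 40 N, if the wrist force passes 120 N, or if a joint passes its speed limit or range.

## Working session

There is one attempt and no reset: what is moved stays moved. The work goes in short steps, Python scripts to look and compute and a tool call to move; the robot and the scene stay as the last step left them, time stands still between calls to the robot, and variables do not carry over. Pictures are saved under pics/ and viewed, and the job is handed in when it is done.

Besides the shell and the picture viewer there is one more tool, called by a JSON object that holds its "api" and its "payload". arm_command: Moves the arm, as the interface text tells. Its arguments: {"type":"object","properties":{"increments":{"type":"array","items":{"type":"array"}},"gripper":{"type":"number"}},"required":["increments"]}

```bash
mkdir -p pics
python3 - <<'E'
from workcell import *
import cv2
for n in("scene","top"):
    im=get_image(n); cv2.imwrite(f"pics/{n}0.png",im[:,:,::-1])
    print(n,camera_params(n))
print(get_obs())
E
```

```text
scene {'K': array([[446.28851112,   0.        , 327.69034067],
       [  0.        , 446.28851112, 201.21829215],
       [  0.        ,   0.        ,   1.        ]]), 'rvec': array([ 2.05239818,  1.74637015, -0.48730018]), 'tvec': array([ -41.81028245, -325.52025774, 1788.13215886])}
top {'K': array([[406.19798747,   0.        , 322.98327226],
       [  0.        , 406.19798747, 202.95797008],
       [  0.        ,   0.        ,   1.        ]]), 'rvec': array([ 2.12850293, -2.1670774 ,  0.14053237]), 'tvec': array([ -32.45174138,  505.5119573 , 1562.87604524])}
{'t': 0.1, 'qpos': array([ 1.24899813e+00,  4.23748383e-01,  1.63057735e+00, -9.78595629e-06,
        1.08862208e+00, -1.89824705e-02]), 'qvel': array([-0.00123546, -0.00112878, -0.00339958, -0.00041546, -0.00101441,
       -0.00232706]), 'joint_torque': array([ 9.08239781e-05, -5.45612454e+01, -2.74325091e+01,  6.44233287e-02,
        1.88053132e-02, -1.11071284e-05]), 'ee_pos': array([186.19313605, 596.10795478, 222.00368737]), 'orientation': array([ 2.53044738e+00,  1.86050555e+00, -1.73034878e-03]), 'ft_force': array([ 0.05982331, -0.11308976,  1.01152469]), 'moment': array([ 0.04659842,  0.09135994, -0.02321304]), 'width': 87.918861337812}
```

View pics/scene0.png

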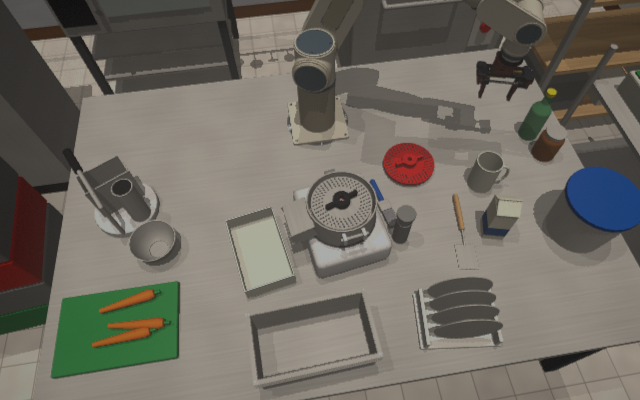

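View pics/top0.png

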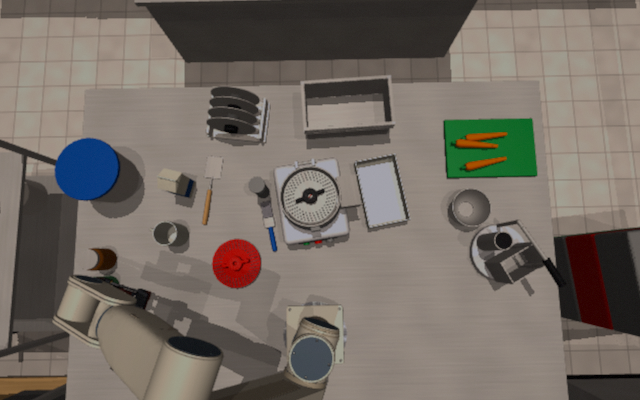

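Candidates for the disc: the steel disc with black wings in the cutter's chamber (top 310,197; scene 341,201), the red disc on the table (top 237,263), and the dark discs in the rack (top 237,112). By the description it is the one in the chamber, so I'll crop that closely.

```bash
cat > h.py <<'E'
from workcell import *
import cv2, numpy as np
def ray(n,u,v,z):
    c=camera_params(n);R,_=cv2.Rodrigues(c["rvec"]);t=c["tvec"].reshape(3)
    d=R.T@np.linalg.solve(c["K"],np.array([u,v,1.]));o=-R.T@t
    return o+d*(z-o[2])/d[2]
def proj(n,p):
    c=camera_params(n)
    return cv2.projectPoints(np.array(p,float).reshape(-1,1,3),c["rvec"],c["tvec"],c["K"],None)[0].reshape(-1,2)
E
python3 - <<'E'
from h import *
a=cv2.imread("pics/top0.png")[157:241,265:361]; b=cv2.imread("pics/scene0.png")[160:250,290:400]
cv2.imwrite("pics/c_top0.png",cv2.resize(a,None,fx=7,fy=7,interpolation=cv2.INTER_CUBIC))
cv2.imwrite("pics/c_sc0.png",cv2.resize(b,None,fx=6,fy=6,interpolation=cv2.INTER_CUBIC))
print(ray("top",310,197,225),ray("scene",341,201,225))
E
```

```text
[500.31839967   2.20445684 225.        ] [519.14492691   0.60445066 225.        ]
```

View pics/c_top0.png

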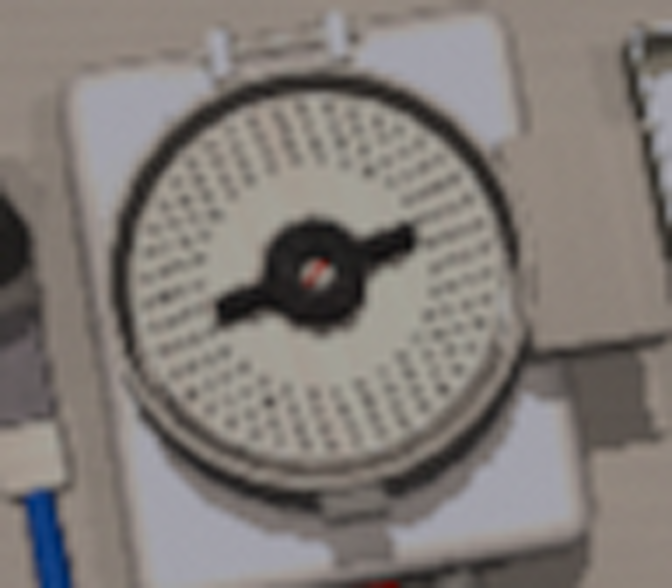

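View pics/c_sc0.png

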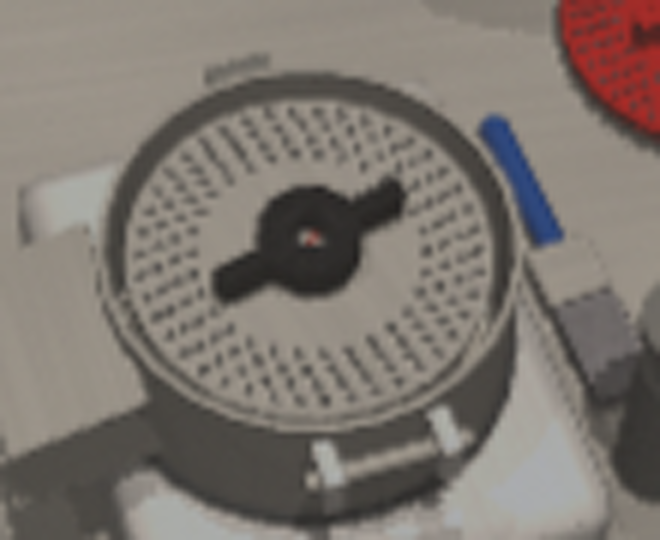

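The crop shows a steel disc with black hub and wings, red line visible in the bore (crop about 317,273), so this is the right one. Wings run about 21° from the image's horizontal and the red line is steeper. Next I measure both by mask.

Run:
```python
from h import *
for n,(cu,cv_) in (("top",(310,196)),("scene",(341,200))):
    im=cv2.imread(f"pics/{n}0.png").astype(int)
    r=18
    roi=im[cv_-r:cv_+r+1,cu-r:cu+r+1]
    m=(roi.max(2)<75).astype(np.uint8)
    k,l,s,c=cv2.connectedComponentsWithStats(m)
    i=1+np.argmax(s[1:,4]); ys,xs=np.where(l==i)
    print(n,"area",len(xs))
    W=np.array([ray(n,x+cu-r,y+cv_-r,225)[:2] for x,y in zip(xs,ys)])
    mu=W.mean(0);
    d=np.linalg.norm(W-mu,axis=1); far=W[d>30]; 
    w,V=np.linalg.eigh(np.cov((far-mu).T)); v=V[:,1]
    print("centroid",mu,"wing angle deg",np.degrees(np.arctan2(v[1],v[0])),"half len",d.max(), "wing ends", ((W-mu)@v).min(),((W-mu)@v).max())
    red=roi[:,:,2]-(roi[:,:,0]+roi[:,:,1])/2
    ys,xs=np.where((red>15)&(np.hypot(*(np.mgrid[-r:r+1,-r:r+1]))<6))
    wt=red[ys,xs]; P=np.array([ray(n,x+cu-r,y+cv_-r,210)[:2] for x,y in zip(xs,ys)])
    for x,y,w_ in zip(xs,ys,wt): print((x+cu-r,y+cv_-r),w_,end=" ")
    C=np.cov(P.T,aweights=wt);w,V=np.linalg.eigh(C);v=V[:,1]
    print("\nred c",np.average(P,axis=0,weights=wt),"ang",np.degrees(np.arctan2(v[1],v[0])),w)
```

```text
top area 228
centroid [504.63445162   3.18687779] wing angle deg 111.1698345306658 half len 52.09973037985664 wing ends -51.68627551429513 52.04990312024768
(np.int64(309), np.int64(194)) 21.5 (np.int64(310), np.int64(194)) 49.5 (np.int64(311), np.int64(194)) 54.0 (np.int64(309), np.int64(195)) 31.5 (np.int64(310), np.int64(195)) 62.5 (np.int64(311), np.int64(195)) 34.5 (np.int64(308), np.int64(196)) 24.5 (np.int64(309), np.int64(196)) 48.0 (np.int64(310), np.int64(196)) 35.5 (np.int64(308), np.int64(197)) 34.5 (np.int64(309), np.int64(197)) 43.5 
red c [508.61229081   4.06613868] ang 139.40976443905626 [ 4.6334405 23.6210905]
scene area 340
centroid [514.81517962   1.66986064] wing angle deg 112.8644934528556 half len 55.469740160465946 wing ends -55.08830650837036 55.40289389579179
(np.int64(341), np.int64(198)) 16.5 (np.int64(342), np.int64(198)) 28.0 (np.int64(341), np.int64(199)) 33.5 (np.int64(342), np.int64(199)) 48.0 (np.int64(343), np.int64(199)) 18.0 (np.int64(341), np.int64(200)) 42.5 (np.int64(342), np.int64(200)) 31.5 
red c [504.21999791   5.56040291] ang 155.6165008751368 [4.01413273 8.10991762]
```

The top view puts the hub near (505–509, 3) and the scene view, which is biased towards its camera, near 515. The wings lie at 111° and the red line at about 140–150°, so the disc needs about +30–40° counter-clockwise. I'll use the wing at −69° and push it from its −x side. First raise, turn the tool and shut the fingers.

{"api": "arm_command", "payload": {"increments": [[[0,0,-2],8.59],[[0,0,-2],8.59],[[0,0,-2],8.59],[[0,0,-1],8.59],[[0,0,0],8.59],[[0,0,0],8.59],[[0,0,0],0],[[0,0,0],0]], "gripper": 0}}

```text
t: 0.9
ee_pos: [185.4, 593.9, 290.9]
orientation: [3.082, 0.567, -0.007]
ft_force: [-0.1, -0.0, -0.5]
width: 27.3
```

```bash
cat >> h.py <<'E'
from scipy.spatial.transform import Rotation as Ro
def to(p):
    o=get_obs();R=Ro.from_rotvec(o["orientation"]).as_matrix()
    hx=np.degrees(np.arctan2(R[1,0],R[0,0]))
    print("t",round(o["t"],2),"tcp",o["ee_pos"].round(1),"xhead",hx.round(1),"tilt",R[:,2].round(3),"F",o["ft_force"].round(1),"w",round(o["width"],1),"q",o["qpos"].round(2))
    if p is not None: print("shift tool cm",(R.T@(np.array(p)-o["ee_pos"])/10).round(2))
E
python3 - <<'E'
from h import *
for n in("top","scene"):
    c=camera_params(n);R,_=cv2.Rodrigues(c["rvec"]);print(n,-R.T@c["tvec"])
to([500,-46,300])
# chamber rim centre check, top view: dark ring outer
E
```

```text
top [ 287.22489037  -49.07106191 1616.87070618]
scene [1187.65802049 -140.08568153 1369.2963827 ]
t 0.9 tcp [185.4 593.9 290.9] xhead 20.9 tilt [-0.003 -0.009 -1.   ] F [-0.1 -0.  -0.5] w 27.3 q [ 1.25  0.36  1.57 -0.    1.23  0.88]
shift tool cm [ 6.6  71.   -0.44]
```

{"api": "arm_command", "payload": {"increments": [[[0.4,4.7,-0.1],0],[[0.4,4.7,-0.1],0],[[0.4,4.7,0],0],[[0.4,4.7,0],0],[[0.4,4.7,0],0],[[0.4,4.7,0],0],[[0.4,4.7,0],0],[[0.4,4.7,0],0],[[0.4,4.7,0],0],[[0.4,4.7,0],0],[[0.4,4.7,0],0],[[0.4,4.7,0],0],[[0.4,4.7,0],0],[[0.4,4.7,0],0],[[0.4,4.7,0],0],[[0,0,0],0]], "gripper": 0}}

```text
t: 2.5
ee_pos: [519.8, -59.1, 294.9]
orientation: [3.06, 0.668, -0.006]
ft_force: [-0.2, 0.6, -0.7]
width: 0.6
```

Run:
```python
from h import *
to([496,-48,290])
```

```text
t 2.5 tcp [519.8 -59.1 294.9] xhead 24.6 tilt [-0.002 -0.011 -1.   ] F [-0.2  0.6 -0.7] w 0.6 q [-0.13  0.19  1.78 -0.01  1.17 -0.56]
shift tool cm [-1.7  -2.01  0.48]
```

{"api": "arm_command", "payload": {"increments": [[[-0.9,-1,1.5],1.5],[[-0.8,-1,1.5],1],[[0,0,1],0],[[0,0,0],0],[[0,0,0],0]]}}

```text
t: 3.0
ee_pos: [495.4, -48.3, 252.7]
orientation: [3.072, 0.613, -0.008]
ft_force: [0.4, 0.1, -0.1]
width: 0.3
```

Run:
```python
from h import *
to([496,-48,209])
for n,(y0,y1,x0,x1) in (("top",(137,251,250,370)),("scene",(110,250,270,410))):
    im=get_image(n)[:,:,::-1]; cv2.imwrite(f"pics/{n}1.png",im)
    cv2.imwrite(f"pics/c_{n}1.png",cv2.resize(im[y0:y1,x0:x1],None,fx=4,fy=4,interpolation=cv2.INTER_CUBIC))
```

```text
t 3.0 tcp [495.4 -48.3 252.7] xhead 22.6 tilt [-0.003 -0.01  -1.   ] F [ 0.4  0.1 -0.1] w 0.3 q [-0.11  0.2   1.88 -0.01  1.07 -0.5 ]
shift tool cm [ 0.1  -0.04  4.37]
```

View pics/c_top1.png

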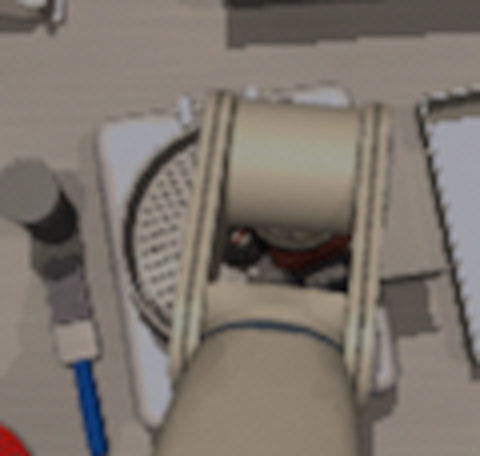

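View pics/c_scene1.png

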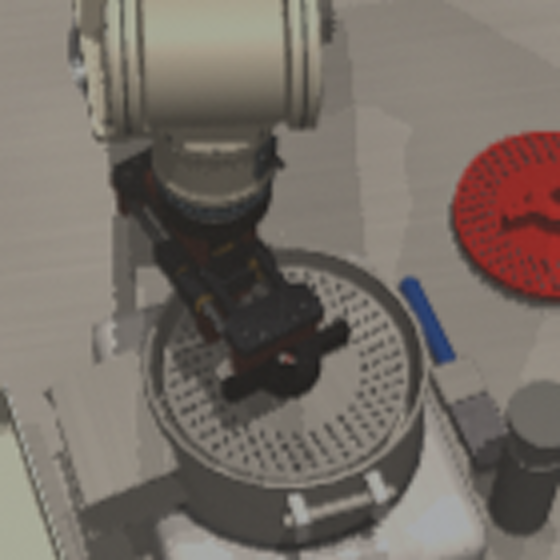

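Scene view: the closed fingers (crop about 265,350) hang behind the wing at crop 240,385, with the hub at 290,370 free. I'll lower them beside the wing in slow final steps.

{"api": "arm_command", "payload": {"increments": [[[0,0,1],0],[[0,0,1],0],[[0,0,1],0],[[0,0,0.7],0],[[0,0,0.4],0],[[0,0,0.2],0],[[0,0,0],0]]}}

```text
t: 3.8
ee_pos: [496.5, -48.9, 206.6]
orientation: [3.072, 0.614, -0.006]
ft_force: [0.3, 0.1, -0.4]
width: 0.4
```

Run:
```python
from h import *
to([496,-48,209])
for n,(y0,y1,x0,x1) in (("scene",(150,250,290,400)),):
    im=get_image(n)[:,:,::-1]; cv2.imwrite(f"pics/{n}2.png",im)
    cv2.imwrite(f"pics/c_{n}2.png",cv2.resize(im[y0:y1,x0:x1],None,fx=5,fy=5,interpolation=cv2.INTER_CUBIC))
```

```text
t 3.8 tcp [496.5 -48.9 206.6] xhead 22.6 tilt [-0.002 -0.01  -1.   ] F [ 0.3  0.1 -0.4] w 0.4 q [-0.12  0.26  1.92 -0.01  0.96 -0.5 ]
shift tool cm [-0.01 -0.1  -0.24]
```

View pics/c_scene2.png

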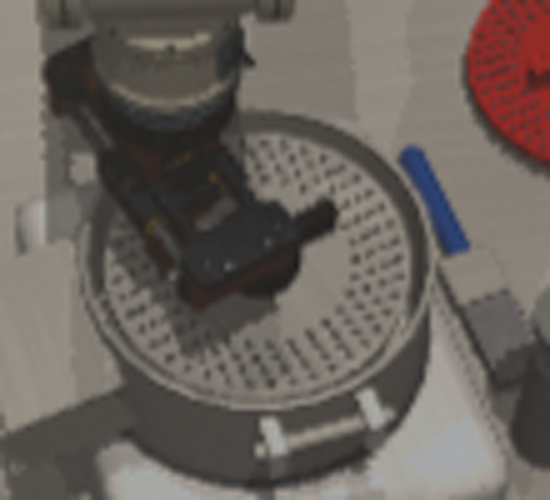

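Fingers are down beside the wing without contact (force near zero). Now approach along tool x.

{"api": "arm_command", "payload": {"increments": [[[0.3,0,-0.2],0],[[0.3,0,0],0],[[0.2,0,0],0],[[0.2,0,0],0],[[0,0,0],0]]}}

```text
t: 4.35
ee_pos: [507.8, -44.7, 210.3]
orientation: [3.071, 0.614, -0.001]
ft_force: [-0.0, 0.5, 0.5]
width: 0.1
```

Run:
```python
from h import *
to([507.5,3,208])
```

```text
t 4.35 tcp [507.8 -44.7 210.3] xhead 22.6 tilt [ 0.001 -0.01  -1.   ] F [-0.   0.5  0.5] w 0.1 q [-0.11  0.27  1.89 -0.01  0.98 -0.49]
shift tool cm [ 1.81 -4.42  0.18]
```

Contact should be about here. I'll push along the arc in small steps.

{"api": "arm_command", "payload": {"increments": [[[0.35,0.15,0.1],-5],[[0.35,0.15,0.05],-5],[[0.35,0.15,0],-5]]}}

```text
t: 4.65
ee_pos: [518.8, -43.8, 208.8]
orientation: [2.96, 1.022, -0.005]
ft_force: [-0.3, -0.1, 0.2]
width: 0.5
```

Run:
```python
from h import *
to([507.5,3,208])
for n,(y0,y1,x0,x1) in (("scene",(150,250,290,400)),):
    im=get_image(n)[:,:,::-1]; cv2.imwrite(f"pics/{n}3.png",im)
    cv2.imwrite(f"pics/c_{n}3.png",cv2.resize(im[y0:y1,x0:x1],None,fx=5,fy=5,interpolation=cv2.INTER_CUBIC))
```

```text
t 4.65 tcp [518.8 -43.8 208.8] xhead 38.1 tilt [ 0.   -0.01 -1.  ] F [-0.3 -0.1  0.2] w 0.5 q [-0.1   0.29  1.87 -0.01  0.98 -0.76]
shift tool cm [ 2.   -4.38  0.03]
```

View pics/c_scene3.png

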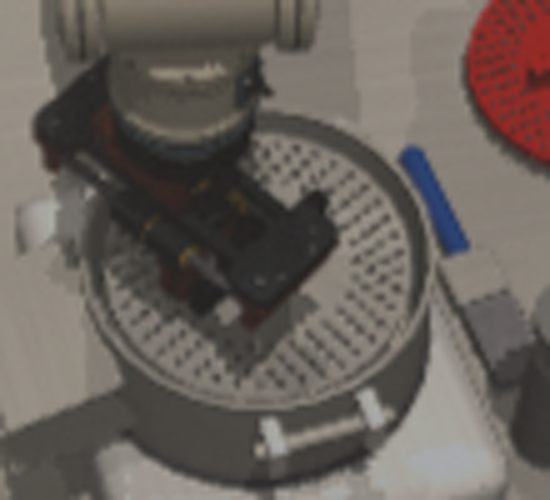

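The far wing's tip has moved from crop (325,212) to (315,203), so the disc is turning with the finger. Continue in short calls and watch the force.

{"api": "arm_command", "payload": {"increments": [[[0.35,0.15,0],-5],[[0.2,0.1,0],-3]]}}

```text
t: 4.9
ee_pos: [525.0, -42.1, 208.8]
orientation: [2.878, 1.235, -0.006]
ft_force: [0.8, -0.8, 0.3]
width: 0.7
```

{"api": "arm_command", "payload": {"increments": [[[0.2,0.1,0],-3]]}}

```text
t: 5.0
ee_pos: [527.0, -41.4, 208.7]
orientation: [2.845, 1.31, -0.007]
ft_force: [-0.2, -1.0, -0.4]
width: 0.8
```

{"api": "arm_command", "payload": {"increments": [[[0.2,0.1,0],-3]]}}

```text
t: 5.1
ee_pos: [528.9, -40.5, 208.6]
orientation: [2.81, 1.385, -0.008]
ft_force: [0.4, 0.0, -0.9]
width: 0.6
```

Run:
```python
from h import *
to([507.5,3,208])
```

```text
t 5.1 tcp [528.9 -40.5 208.6] xhead 52.5 tilt [-0.   -0.01 -1.  ] F [ 0.4  0.  -0.9] w 0.6 q [-0.09  0.3   1.85 -0.01  0.99 -1.  ]
shift tool cm [ 2.15 -4.34  0.02]
```

{"api": "arm_command", "payload": {"increments": [[[0.25,0.1,0],-2.5]]}}

```text
t: 5.2
ee_pos: [531.0, -39.1, 208.5]
orientation: [2.779, 1.446, -0.009]
ft_force: [-0.8, -0.0, 0.2]
width: 0.6
```

{"api": "arm_command", "payload": {"increments": [[[0.25,0.1,0],-2.5]]}}

```text
t: 5.3
ee_pos: [533.2, -37.7, 208.5]
orientation: [2.747, 1.507, -0.009]
ft_force: [-0.4, -0.5, -0.4]
width: 0.5
```

Run:
```python
from h import *
to([507.5,3,208])
for n,(y0,y1,x0,x1) in (("scene",(150,250,290,400)),):
    im=get_image(n)[:,:,::-1]; cv2.imwrite(f"pics/{n}4.png",im)
    cv2.imwrite(f"pics/c_{n}4.png",cv2.resize(im[y0:y1,x0:x1],None,fx=5,fy=5,interpolation=cv2.INTER_CUBIC))
```

```text
t 5.3 tcp [533.2 -37.7 208.5] xhead 57.5 tilt [-0.001 -0.011 -1.   ] F [-0.4 -0.5 -0.4] w 0.5 q [-0.09  0.31  1.84 -0.01  0.99 -1.08]
shift tool cm [ 2.05 -4.35  0.01]
```

View pics/c_scene4.png

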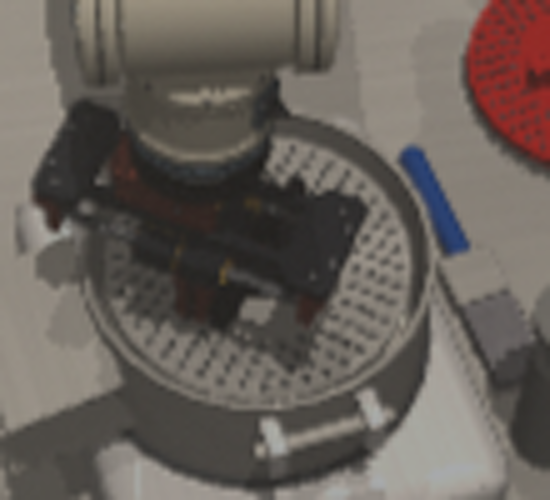

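The far wing tip is now at crop (297,188). It is still turning freely, so I continue.

{"api": "arm_command", "payload": {"increments": [[[0.2,0.1,0],-2.5]]}}

```text
t: 5.45
ee_pos: [535.2, -36.4, 208.4]
orientation: [2.713, 1.567, -0.01]
ft_force: [-0.8, -1.1, -0.6]
width: 0.4
```

{"api": "arm_command", "payload": {"increments": [[[0.2,0.1,0],-2.5]]}}

```text
t: 5.55
ee_pos: [536.8, -35.2, 208.4]
orientation: [2.678, 1.626, -0.011]
ft_force: [0.0, 0.1, -0.2]
width: 0.2
```

{"api": "arm_command", "payload": {"increments": [[[0.2,0.1,0],-2.5]]}}

```text
t: 5.65
ee_pos: [538.4, -34.0, 208.4]
orientation: [2.643, 1.683, -0.011]
ft_force: [-1.2, -0.5, 0.7]
width: 0.7
```

Run:
```python
from h import *
to([507.5,3,208])
for n,(y0,y1,x0,x1) in (("scene",(150,250,290,400)),("top",(150,250,250,360))):
    im=get_image(n)[:,:,::-1]; cv2.imwrite(f"pics/{n}5.png",im)
    cv2.imwrite(f"pics/c_{n}5.png",cv2.resize(im[y0:y1,x0:x1],None,fx=5,fy=5,interpolation=cv2.INTER_CUBIC))
```

```text
t 5.65 tcp [538.4 -34.  208.4] xhead 65.0 tilt [-0.002 -0.011 -1.   ] F [-1.2 -0.5  0.7] w 0.7 q [-0.08  0.32  1.83 -0.01  0.99 -1.21]
shift tool cm [ 2.05 -4.37  0.  ]
```

View pics/c_scene5.png

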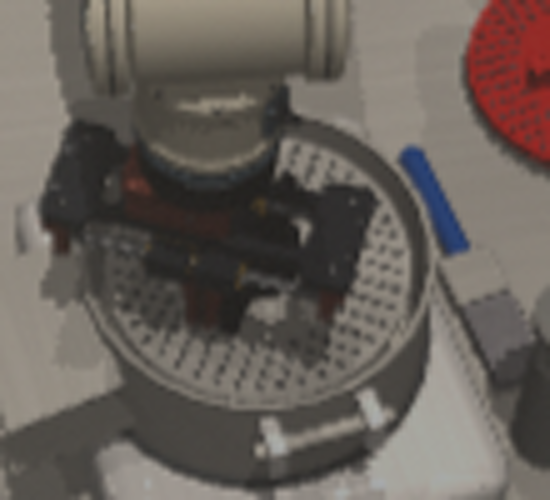

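View pics/c_top5.png

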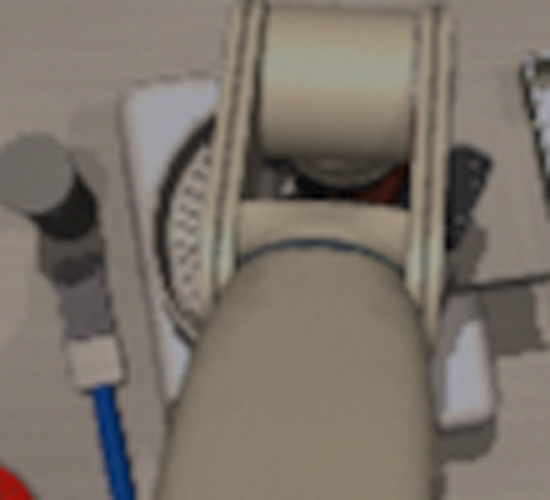

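The hub is hidden by the gripper. I'll back off and move aside for a clear look.

{"api": "arm_command", "payload": {"increments": [[[-0.8,0,0],0],[[0,0,-2.5],0],[[0,0,-3],0],[[-3,0,-3],0],[[-4.5,0,-1],0],[[-4.5,0,0],0],[[-4.5,0,0],0],[[0,0,0],0]]}}

```text
t: 6.55
ee_pos: [459.3, -196.4, 309.2]
orientation: [2.652, 1.663, -0.013]
ft_force: [0.8, 0.3, -0.4]
width: 0.2
```

Run:
```python
from h import *
to([507.5,3,208])
for n,(y0,y1,x0,x1) in (("scene",(150,250,290,400)),("top",(150,250,250,360))):
    im=get_image(n)[:,:,::-1]; cv2.imwrite(f"pics/{n}6.png",im)
    cv2.imwrite(f"pics/c_{n}6.png",cv2.resize(im[y0:y1,x0:x1],None,fx=5,fy=5,interpolation=cv2.INTER_CUBIC))
```

```text
t 6.55 tcp [ 459.3 -196.4  309.2] xhead 64.2 tilt [-0.001 -0.014 -1.   ] F [ 0.8  0.3 -0.4] w 0.2 q [-0.42  0.14  1.81 -0.01  1.19 -1.53]
shift tool cm [20.18 -4.39  9.84]
```

View pics/c_scene6.png

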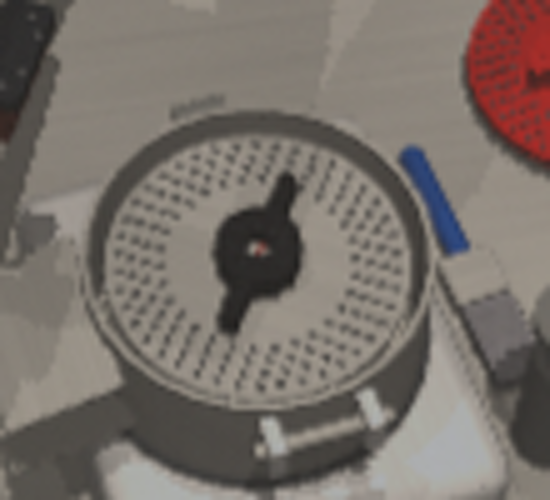

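View pics/c_top6.png

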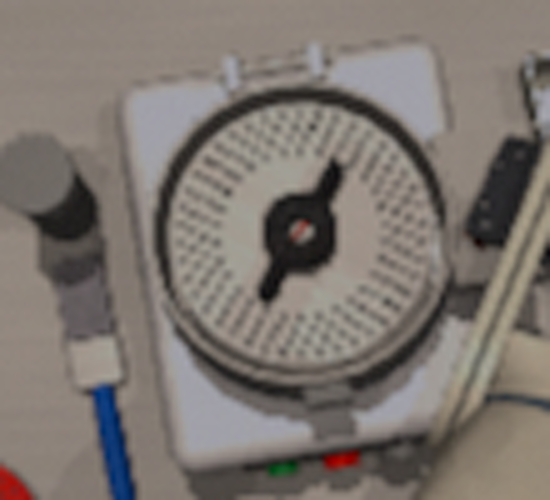

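```bash
cat > meas.py <<'E'
from h import *
import sys
def meas(tag,zt):
  for n,(cu,cv_) in (("top",(310,196)),("scene",(341,200))):
    im=cv2.imread(f"pics/{n}{tag}.png").astype(int); r=20
    roi=im[cv_-r:cv_+r+1,cu-r:cu+r+1]
    m=(roi.max(2)<75).astype(np.uint8)
    k,l,s,c=cv2.connectedComponentsWithStats(m)
    i=1+np.argmax(s[1:,4]); ys,xs=np.where(l==i)
    W=np.array([ray(n,x+cu-r,y+cv_-r,zt)[:2] for x,y in zip(xs,ys)])
    mu=W.mean(0);d=np.linalg.norm(W-mu,axis=1); far=W[(d>30)&(d<58)]
    w,V=np.linalg.eigh(np.cov((far-mu).T)); v=V[:,1]*np.sign(V[1,1])
    print(n,"area",len(xs),"centroid",mu.round(1),"wing",np.degrees(np.arctan2(v[1],v[0])).round(1),"ends",((W-mu)@v).min().round(1),((W-mu)@v).max().round(1))
    # fg separate mean of two wing groups (line through both ends)
    p=(far-mu)@v; a=far[p>0].mean(0)-far[p<0].mean(0); print("  ends line",np.degrees(np.arctan2(a[1],a[0])).round(1))
    red=np.clip(roi[:,:,2]-(roi[:,:,0]+roi[:,:,1])/2,0,None)
    red[np.hypot(*(np.mgrid[-r:r+1,-r:r+1]))>6]=0; red[red<8]=0
    ys,xs=np.where(red>0);wt=red[ys,xs]
    P=np.array([ray(n,x+cu-r,y+cv_-r,210)[:2] for x,y in zip(xs,ys)])
    C=np.cov(P.T,aweights=wt)
    w,V=np.linalg.eigh(C);v=V[:,1]
    print("  red c",np.average(P,axis=0,weights=wt).round(1),"ang",(np.degrees(np.arctan2(v[1],v[0]))%180).round(1),"eig",w.round(1))
E
python3 - <<'E'
from meas import *
meas("0",225); meas("6",225);meas("6",222)
for n,(u,v) in (("top",(310,196)),("scene",(341,200))):
  a=[cv2.resize(cv2.imread(f"pics/{n}{t}.png")[v-9:v+9,u-9:u+9],None,fx=20,fy=20,interpolation=cv2.INTER_NEAREST) for t in "06"]
  cv2.imwrite(f"pics/z_{n}.png",np.hstack(a))
E
```

```text
top area 228 centroid [504.6   3.2] wing 111.2 ends -51.7 52.0
  ends line 111.1
  red c [508.   4.] ang 141.5 eig [ 7.4 25. ]
scene area 340 centroid [514.8   1.7] wing 112.9 ends -55.1 55.4
  ends line 114.3
  red c [504.3   5.5] ang 132.6 eig [6.  9.1]
top area 224 centroid [502.9   3.7] wing 150.1 ends -54.7 52.8
  ends line 149.9
  red c [507.7   4.2] ang 144.3 eig [ 7.9 24.5]
scene area 307 centroid [516.8   1.5] wing 150.2 ends -56.7 58.5
  ends line 150.3
  red c [504.6   5.4] ang 139.9 eig [ 6.  10.8]
top area 224 centroid [503.4   3.8] wing 150.1 ends -54.8 52.9
  ends line 149.9
  red c [507.7   4.2] ang 144.3 eig [ 7.9 24.5]
scene area 307 centroid [515.1   1.9] wing 150.4 ends -56.9 58.6
  ends line 150.5
  red c [504.6   5.4] ang 139.9 eig [ 6.  10.8]
```

View pics/z_top.png

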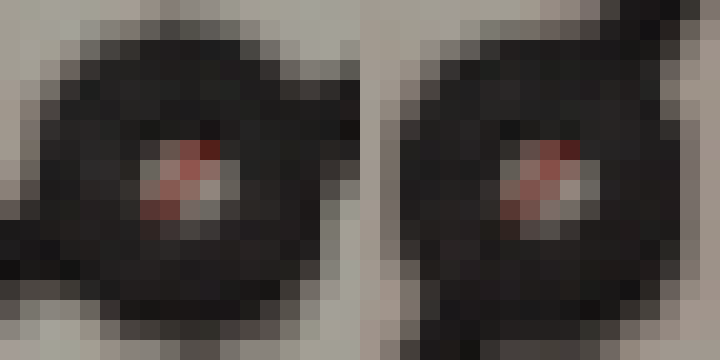

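View pics/z_scene.png

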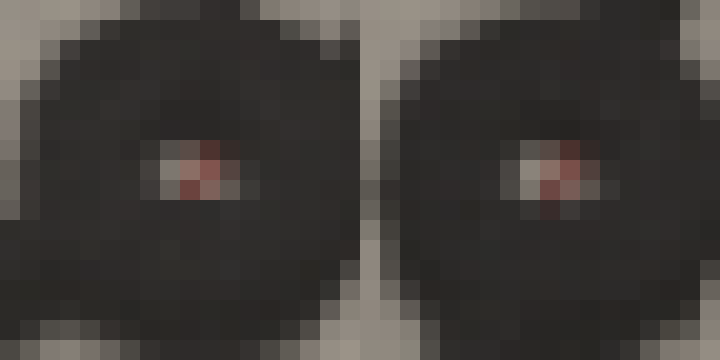

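Wings are now at 150°, the red line at about 142–145° by the coarse pixels, and play is ±4°. The scene hub shift (+2 mm apparent) hints that it dropped. I'll check this on the plate's edge profiles.

Run:
```python
from h import *
g={t:cv2.imread(f"pics/scene{t}.png").mean(2) for t in "06"}
for u in (330,336,342,348,354):
  for t in "06": print(u,t,"front",g[t][220:236,u].astype(int),"back",g[t][170:184,u].astype(int))
print(proj("scene",[[507.5+94,3,202.5],[507.5+94,3,199.5],[507.5+103,3,215],[507.5,3,225],[507.5,3,222]]))
```

```text
330 0 front [134 104 108 145 141 133 142 125 102 131  87  72  72  73  72  71] back [106 110 123 116  73  74  74  83 109 119 106 142 142 138]
330 6 front [119 113  89 108 133 136 144 132 108 133  88  73  73  73  72  72] back [ 99 103 116 111  73  74  73  73  98 140 139 136 141 140]
336 0 front [121 103 127 144 142 136 129 126 135 112 125 124  73  74  74  74] back [140 134 111  76  75  75  90 128 140 135 126  90 124 139]
336 6 front [117 129 136 144 146 145 144 145 142 136 139 125  74  73  74  73] back [126 124 107  75  75  74  81 108 123 114 133  97 107 143]
342 0 front [142 135 127 101 101 126 142 141 141 127 114 131  72 104 149 139] back [140 129  91  70  75  75 101 132  96 115 141 140 127 107]
342 6 front [143 145 145 134  94 112 124  81 111 136 129 133  73 105 151 140] back [126 121  89  68  75  75  85 113 125 126 133 135 130 126]
348 0 front [115 141 140 137 128 112  98 131 125  98 134 108  74  73  74  75] back [139 138 127  72  75  74  80 109 139 137 131  87 105 142]
348 6 front [135  97 121 142 137 143 145 145 139 127 137 110  74  73  75  74] back [124 127 121  73  75  74  75  92 122 113  98 110  96 115]
354 0 front [109 107 139 139 136 134 131 103 114 134  78  74  73  74  86 122] back [140 138 139 131 103  72  73  73  80 111 128  90 106 141]
354 6 front [132 109 147 132  89 107 141 123 117 136  78  75  74  75  87 123] back [130 129 130 125  99  73  72  73  74  98 133 132 132 135]
[[346.52276431 228.59226661]
 [346.4918106  229.06059633]
 [347.21143629 229.34040726]
 [341.11292887 197.5974917 ]
 [341.09302614 198.11553232]]
```

The plate's back edge moved down about 0.3 px in every column (0.47 px predicted for a 3 mm drop), so it appears keyed. The press will confirm it: contact should be near z=222 rather than 225. I'll move over the hub with the fingers slightly open (about 20 mm, straddling the bore).

Run:
```python
from h import *
to([507.5,3.5,250])
```

```text
t 6.65 tcp [ 460.8 -193.6  308.9] xhead 64.3 tilt [-0.001 -0.012 -1.   ] F [-0.9 -0.2  0.2] w 0.3 q [-0.41  0.14  1.81 -0.01  1.19 -1.53]
shift tool cm [19.85 -4.36  5.65]
```

{"api": "arm_command", "payload": {"increments": [[[3.5,-0.8,0],0],[[3.5,-0.8,0],0],[[3.5,-0.8,0],0],[[3.5,-0.8,0.5],0],[[3.5,-0.8,1],0],[[1.5,-0.3,1],0],[[0,0,1],0],[[0,0,1],0],[[0,0,0],0]], "gripper": 0.23}}

```text
t: 7.55
ee_pos: [506.5, 10.5, 258.3]
orientation: [2.652, 1.67, -0.01]
ft_force: [-0.2, -0.5, 0.2]
width: 20.6
```

Run:
```python
from h import *
to([507.5,3.5,250])
```

```text
t 7.55 tcp [506.5  10.5 258.3] xhead 64.4 tilt [-0.001 -0.01  -1.   ] F [-0.2 -0.5  0.2] w 20.6 q [ 0.    0.21  1.85 -0.01  1.08 -1.11]
shift tool cm [-0.58  0.4   0.83]
```

{"api": "arm_command", "payload": {"increments": [[[-0.5,0.4,0.6],0],[[0,0,0.8],0],[[0,0,0.6],0],[[0,0,0.4],0],[[0,0,0],0]]}}

```text
t: 8.05
ee_pos: [507.9, 0.5, 232.6]
orientation: [2.656, 1.663, -0.01]
ft_force: [0.0, -0.5, -0.3]
width: 20.3
```

Run:
```python
from h import *
to([507.5,3.5,225])
im=get_image("scene")[:,:,::-1]
cv2.imwrite("pics/c_scene7.png",cv2.resize(im[150:250,290:400],None,fx=5,fy=5,interpolation=cv2.INTER_CUBIC))
```

```text
t 8.05 tcp [5.079e+02 5.000e-01 2.326e+02] xhead 64.1 tilt [-0.001 -0.01  -1.   ] F [ 0.  -0.5 -0.3] w 20.3 q [-0.02  0.24  1.88 -0.01  1.03 -1.13]
shift tool cm [ 0.27 -0.17  0.76]
```

View pics/c_scene7.png

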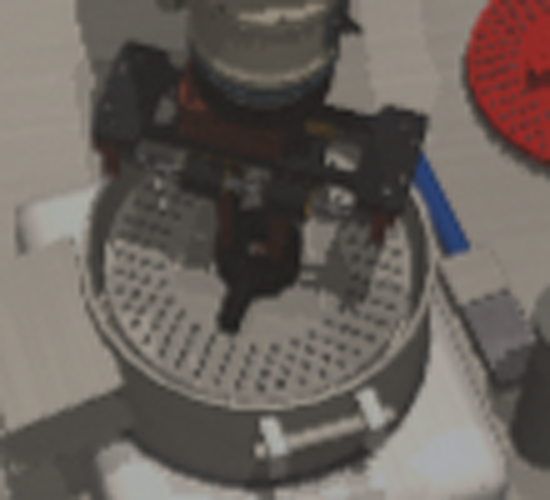

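The fingers straddle the hub (crop about 258,245). I centre them and feel downward.

{"api": "arm_command", "payload": {"increments": [[[0.25,-0.15,0.2],0],[[0,0,0.2],0],[[0,0,0.1],0]]}}

```text
t: 8.4
ee_pos: [508.3, 3.6, 228.3]
orientation: [2.655, 1.662, -0.008]
ft_force: [0.2, 0.3, 0.5]
width: 19.8
```

{"api": "arm_command", "payload": {"increments": [[[0,0,0.2],0]]}}

```text
t: 8.5
ee_pos: [508.4, 3.8, 226.4]
orientation: [2.654, 1.662, -0.007]
ft_force: [0.4, -0.8, -0.2]
width: 20.1
```

{"api": "arm_command", "payload": {"increments": [[[0,0,0.2],0]]}}

```text
t: 8.6
ee_pos: [508.5, 3.8, 224.3]
orientation: [2.654, 1.663, -0.007]
ft_force: [-0.2, -0.0, 0.7]
width: 20.3
```

{"api": "arm_command", "payload": {"increments": [[[0,0,0.15],0]]}}

```text
t: 8.7
ee_pos: [508.5, 3.8, 222.6]
orientation: [2.654, 1.663, -0.007]
ft_force: [0.4, -0.4, 0.4]
width: 20.5
```

No contact down to z=222.6, so the disc has dropped onto the seal. Pressing on.

{"api": "arm_command", "payload": {"increments": [[[0,0,0.15],0]]}}

```text
t: 8.8
ee_pos: [508.8, 3.9, 221.6]
orientation: [2.654, 1.663, -0.006]
ft_force: [-2.1, 0.3, 8.7]
width: 19.9
```

{"api": "arm_command", "payload": {"increments": [[[0,0,0.15],0]]}}

```text
t: 8.9
ee_pos: [508.9, 3.9, 220.7]
orientation: [2.654, 1.663, -0.005]
ft_force: [-3.6, 0.5, 8.2]
width: 20.4
```

{"api": "arm_command", "payload": {"increments": [[[0,0,0.2],0]]}}

```text
t: 9.0
ee_pos: [508.9, 3.9, 219.4]
orientation: [2.654, 1.663, -0.005]
ft_force: [-3.8, -0.3, 9.1]
width: 20.1
```

Sliding at about 9 N, as described. Continue.

{"api": "arm_command", "payload": {"increments": [[[0,0,0.2],0],[[0,0,0.2],0]]}}

```text
t: 9.2
ee_pos: [508.9, 3.9, 217.0]
orientation: [2.654, 1.662, -0.005]
ft_force: [-3.7, -0.4, 9.6]
width: 20.2
```

{"api": "arm_command", "payload": {"increments": [[[0,0,0.2],0]]}}

```text
t: 9.3
ee_pos: [508.9, 3.9, 215.8]
orientation: [2.654, 1.662, -0.004]
ft_force: [-2.7, -0.6, 9.4]
width: 20.3
```

{"api": "arm_command", "payload": {"increments": [[[0,0,0.15],0]]}}

```text
t: 9.4
ee_pos: [508.9, 3.9, 215.1]
orientation: [2.654, 1.662, -0.004]
ft_force: [-2.9, 0.1, 9.4]
width: 20.1
```

{"api": "arm_command", "payload": {"increments": [[[0,0,0.2],0]]}}

```text
t: 9.5
ee_pos: [508.9, 3.9, 214.0]
orientation: [2.654, 1.662, -0.004]
ft_force: [-4.2, 0.5, 9.3]
width: 20.3
```

{"api": "arm_command", "payload": {"increments": [[[0,0,0.15],0]]}}

```text
t: 9.6
ee_pos: [508.8, 3.9, 213.3]
orientation: [2.654, 1.662, -0.004]
ft_force: [-4.5, -0.5, 13.5]
width: 20.6
```

{"api": "arm_command", "payload": {"increments": [[[0,0,0.15],0]]}}

```text
t: 9.7
ee_pos: [509.0, 3.8, 213.2]
orientation: [2.654, 1.662, -0.003]
ft_force: [-6.8, -0.3, 20.7]
width: 20.0
```

It stops hard at z=213.2 (213 expected when seated), with 21 N. I'll lift straight off, move aside and check.

{"api": "arm_command", "payload": {"increments": [[[0,0,-0.5],0],[[0,0,-1],0],[[0,0,-2],0],[[0,0,-3],0],[[0,0,-3],0],[[-4,0,-1],0],[[-4.5,0,0],0],[[-4.5,0,0],0],[[-4.5,0,0],0],[[-3,0,0],0],[[0,0,0],0],[[0,0,0],0]]}}

```text
t: 10.9
ee_pos: [417.8, -185.6, 330.3]
orientation: [2.646, 1.662, 0.004]
ft_force: [0.2, 0.5, 0.1]
width: 20.3
```

Run:
```python
from meas import *
to(None)
for n,(y0,y1,x0,x1) in (("scene",(150,250,290,400)),("top",(150,250,250,360))):
    im=get_image(n)[:,:,::-1]; cv2.imwrite(f"pics/{n}8.png",im)
    cv2.imwrite(f"pics/c_{n}8.png",cv2.resize(im[y0:y1,x0:x1],None,fx=5,fy=5,interpolation=cv2.INTER_CUBIC))
meas("8",213)
```

```text
t 10.9 tcp [ 417.8 -185.6  330.3] xhead 64.3 tilt [ 0.011 -0.013 -1.   ] F [0.2 0.5 0.1] w 20.3 q [-0.44  0.04  1.87 -0.01  1.21 -1.56]
top area 220 centroid [503.6   3.7] wing 149.7 ends -54.6 52.4
  ends line 149.7
  red c [507.6   4.1] ang 142.8 eig [ 8.9 24.2]
scene area 296 centroid [514.5   2.3] wing 150.5 ends -56.0 59.0
  ends line 150.8
  red c [507.5   3.4] ang 145.7 eig [ 8.3 23.3]
```

View pics/scene8.png

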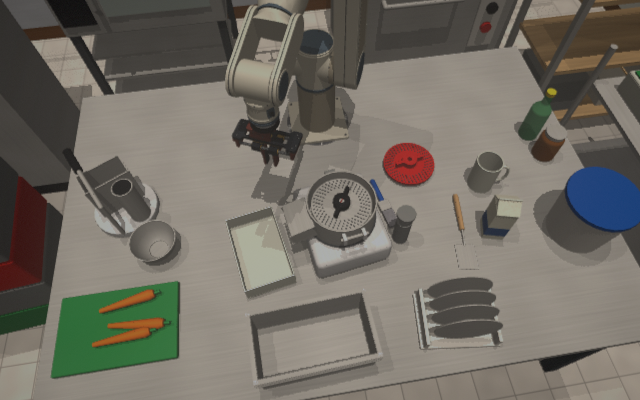

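View pics/c_scene8.png

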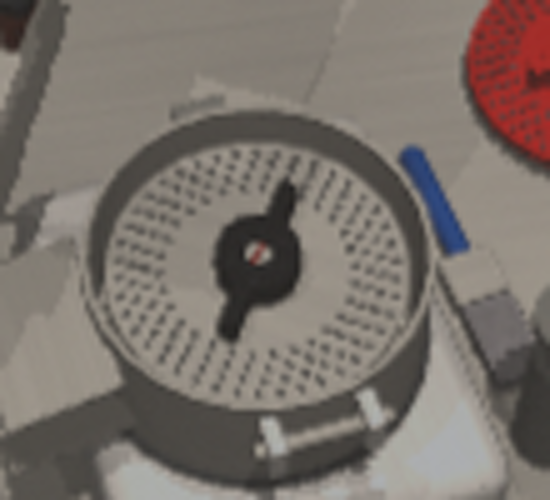

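The disc now sits visibly deeper in the chamber (hub at crop 258,258), with the wings at 150° and the red line at about 143–146°, which is the play plus pixel error. Everything else stands where it was, and the hand is clear. Handing in.

Run:
```python
from workcell import *
print(close_job())
```

```text
the job is handed in; nothing more can be done
None
```

I turned the disc about 38° counter-clockwise with the closed fingertips against the wing on the robot's right (−y side) until it dropped onto the pin. I then pressed the hub with the fingers slightly apart, took the hand away, and handed the job in at about 11 s of the 43 s.

**Press:**
- I met no resistance until z ≈ 222, so the disc had already dropped by 3 mm.
- It then slid down at about 9–10 N to a hard stop at z = 213.2 mm (213 expected when fully home).
- The largest force at the wrist was about 22 N.

**Last pictures:** The hub sits lower in the chamber, nothing else appears moved, and the hand is clear with near-zero force.

**Disagreement:** The wings measured 150° and the red line 143–146°. That 4–7° is at or above the pin's 4° of play and reaches the judged 6.9° limit. I put the excess down to the red line being only a few pixels long, since the disc could not have gone down the last 9 mm unless it was over the pin.

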